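# Stack the storage jars on their trivets

### The job

Put the five wooden-lidded storage jars away in two neat stacks: the three round ones on the round cork trivet and the two square ones on the square trivet, each stack with the largest jar at the bottom and the smallest on top, centred one above the other and with the square ones' sides roughly in line with each other and with the trivet. Do not tip a jar over on the way, and leave the kitchen timer and the food tin where they stand.

Things in the scene. Friction and masses are not known exactly. Their poses are not given: they have to be found in the camera images.
- round_trivet: flat round cork trivet fixed to the worktop, 100 mm diameter, 10 mm thick; target of the round stack. Origin at the centre of its underside (top at +10 mm), z up. Mind the wall cabinet over the left part of the worktop (all of y above -0.03 m): its front stands at x = 0.55 m (knobs 0.52 m), its underside at z = 0.52 m, and wrist or elbow can meet it.
- square_trivet: flat square cork trivet fixed to the worktop, 100 x 100 mm, 10 mm thick; target of the square stack. Origin at the centre of its underside (top at +10 mm), z up, x and y along its edges.
- round_large: largest round storage jar: a plain upright cylinder 66 mm in diameter, 54 mm high, 0.17 to 0.34 kg. Glazed white ceramic with a flat light-wood lid that is flush with the sides, does not come off and carries the jar above. Stands upright, loose; origin at the centre of its underside, z up.
- round_medium: middle round storage jar: a plain upright cylinder 54 mm in diameter, 46 mm high, 0.11 to 0.23 kg. Glazed white ceramic with a flat light-wood lid that is flush with the sides, does not come off and carries the jar above. Stands upright, loose; origin at the centre of its underside, z up.
- round_small: smallest round storage jar: a plain upright cylinder 42 mm in diameter, 40 mm high, 0.06 to 0.13 kg. Glazed white ceramic with a flat light-wood lid that is flush with the sides, does not come off and carries the jar above. Stands upright, loose; origin at the centre of its underside, z up.
- square_large: larger square storage jar: 62 x 62 mm, 52 mm high, 0.17 to 0.34 kg, x and y square to its flat sides. Glazed white ceramic with a flat light-wood lid that is flush with the sides, does not come off and carries the jar above. Stands upright, loose; origin at the centre of its underside, z up.
- square_small: smaller square storage jar: 46 x 46 mm, 44 mm high, 0.08 to 0.17 kg, x and y square to its flat sides. Glazed white ceramic with a flat light-wood lid that is flush with the sides, does not come off and carries the jar above. Stands upright, loose; origin at the centre of its underside, z up.
- timer: bystander: round wind-up kitchen timer, white over red, 67 mm across, 58 mm high; loose, not to be moved. Origin at the centre of its underside.
- food_tin: bystander: short food tin with a paper label and metal top, 75 mm diameter, 58 mm high; loose, not to be moved. Origin at the centre of its underside.
Not all that is in view belongs to the job. What is shaped like the round_small but blue or green is not meant.

How it is judged:
By the outcome, as a careful person would: the job done as asked, in the order asked, and still so for the second after the job is handed in, with the robot touching nothing.
It also fails if it takes over 144 s, if anything falls off the work surface, if the arm or the gripper's body presses on something with over 40 N, if the wrist force passes 120 N, or if a joint passes its speed limit or range.

### The arm

A 6-joint arm with a two-finger parallel gripper is mounted at the origin on a cart in front of the work surface, level with it; the furniture and walls round the work are solid. World frame = base frame: x ahead of the robot, y to its left, z up, the work surface at z = 0. Lengths are in m, angles in rad, forces in N, time in s.
With the tool pointing down it reaches from about 0.375 to 0.9 m from the base axis. Payload 3.1 kg.
Tool frame: the origin (TCP) lies between the finger pads; the fingertips stand 17 mm ahead of it and the grasp point (between the pads) lies 2 mm behind it; z points along the fingers, y is the line along which they close (so a half turn about z gives the same grasp; the last joint's range is limited). The gripper opens to 85 mm and grips with 20 to 120 N. Pads are 22 mm wide; open, the fingers measure 114 mm over their backs; the gripper's body (76 mm by 85 mm) begins 54 mm behind the grasp point. The pads swing forward as they close: fully open they stand 13 mm farther back than shut.
Start: joints at [0.927, 0.527, 1.433, -0, 1.181, -0.178], TCP at [0.28, 0.559, 0.248] pointing down, gripper open.
Joint ranges: [-3.08, 3.08], [-0.75, 2.2], [0.22, 2.44], [-1.43, 4.57], [0, 2.65], [-2.85, 2.85]. Speed limits (rad/s): [2.79, 2.79, 3.14, 3.14, 3.14, 3.14].

### API

Orientations are given as a unit quaternion [x, y, z, w].
In Python, from station import sense, vision, order gives the robot as it stands.
- The arm moves only by the shell command python3 -m crank 'ROWS' [OPENING] [FORCE]. ROWS is JSON, a list of rows, each an object with "dp": the shift along the world's x, y, z in units of 30 mm (1.0 is 30 mm), a list of three; "angular": the turn, a rotation vector about the world's x, y, z in degrees, a list of three. In form: [{"dp": [dx, dy, dz], "angular": [ax, ay, az]}, ...]. A call has 1 to 20 rows; each row shifts and turns the commanded pose from where the row before left it; what a row does not reach is not made up. A row lasts 1/10 s, in which the tool goes at most 50 mm and 8.59 degrees, less where a joint would pass 70% of its speed; a pose out of reach is approached as far as the arm can. A call is refused whole if a number of a shift passes 1 or a number of a turn 8.59, either way. A call with a gripper value outside its range is refused whole. OPENING is the closure, from 0 (fully open) to 1 (shut), set as the call begins (- or left out, the last holds). The fingers move at their own pace and stop on an object; FORCE is the grip in N (left out, the last holds). Time passes only in rows, so rows that do not move let the fingers close. It gives the time, the measured TCP pose, the force, the opening and the grip force at its end, in the units of the state.
- sense(): the state, without advancing time (a new reading comes with each control period).
- vision.snapshot(name): name is "scene" or "top" or "wrist"; returns a dict with "image" (480x640x3 uint8, blue, green, red), "range_z" (480x640 float32, m along the optical axis (not along the pixel's ray), 0 where there is no reading), "mtx" (3x3 intrinsics, pixels), "pose" (4x4, takes a point from camera to world coordinates); the wrist camera has in their place "mount" (4x4, takes a point from camera to tool coordinates, whose origin is the TCP and whose axes are the flange's). Camera axes: x right, y down, z forward; pixel columns grow to the right and rows downward; lengths in m; the calibration is good to about 2 mm. A picture is of the moment at which its call begins: read the wrist's pose just before it.
- order.sign_off(): hands the job in; it is judged then, once.
The state is a dict: "t": time; "q": joint angles; "qd": joint speeds; "tau": joint torques, N m; "tcp_pos": TCP position; "tool_rot": TCP orientation; "force": force on the tool from outside, world axes, zero at the start; "ft_torque": the same for the moment, N m; "finger_gap": opening from 0.0 (shut) to 1.0 (fully open); "gripper_force": force on a finger pad.
Only numpy, scipy, OpenCV 4.12 (cv2) and the standard library are available. Lean on these libraries where they do the work, as an engineer would, in place of code of your own. Each camera call takes 0.05 s, during which the arm holds its last target. There are 200 camera calls.

## Working session

There is one attempt and no reset: what is moved stays moved. The work goes in short steps, Python scripts to look and compute and a shell command to move; the robot and the scene stay as the last step left them, time stands still between calls to the robot, and variables do not carry over. Pictures are saved under pics/ and viewed, at most 14 in all, crops included, and the job is handed in when it is done.

```bash
mkdir -p pics
cat > h.py <<'E'
import numpy as np,cv2
from station import sense,vision,order
def snap(n):
    s=sense();d=vision.snapshot(n)
    if n=='wrist':
        from scipy.spatial.transform import Rotation as R
        T=np.eye(4);T[:3,:3]=R.from_quat(s['tool_rot']).as_matrix();T[:3,3]=s['tcp_pos'];d['pose']=T@np.array(d['mount'])
    return d
def ray(d,u,v,z):
    T=np.array(d['pose']);r=T[:3,:3]@np.linalg.solve(np.array(d['mtx']),[u,v,1.]);o=T[:3,3]
    return o+r*(z-o[2])/r[2]
def cloud(d):
    T=np.array(d['pose']);z=d['range_z'];v,u=np.mgrid[:480,:640]
    P=np.stack([u,v,np.ones_like(u)],-1)@np.linalg.inv(d['mtx']).T*z[...,None]
    return P@T[:3,:3].T+T[:3,3]
E
python3 - <<'E'
from h import *
s=sense();print(s)
for n in('top','scene'):
    d=snap(n);cv2.imwrite(f'pics/{n}0.png',d['image']);print(n,d['mtx'],d['pose'])
E
```

```text
{'t': 0.0, 'q': array([ 9.27532375e-01,  5.28440977e-01,  1.43393437e+00,  6.05808206e-06,
        1.18139874e+00, -1.78523680e-01]), 'qd': array([-2.45775813e-04, -1.26338484e-03, -1.45058735e-03, -8.39643137e-05,
        6.91743608e-04, -1.15013110e-03]), 'tau': array([-5.79322987e-04, -4.42341614e+01, -1.78022736e+01, -3.56398687e-04,
        8.42365116e-03, -2.81868898e-05]), 'tcp_pos': array([0.2796808 , 0.55815317, 0.24733886]), 'tool_rot': array([ 2.30285588e-01,  9.73122479e-01, -9.98811634e-04, -4.38231854e-04]), 'force': array([0.16136554, 0.39105321, 0.44141261]), 'ft_torque': array([-0.04156518, -0.04127808, -0.02069548]), 'gripper_force': 0.0, 'finger_gap': 1.0005402149038403}
top [[479.29610139   0.         327.20464557]
 [  0.         479.29610139 246.16560304]
 [  0.           0.           1.        ]] [[-0.00301164 -0.99376447  0.111459    0.30839366]
 [-0.99989663  0.0045596   0.01363584  0.00788971]
 [-0.01405902 -0.11140642 -0.99367548  1.46452058]
 [ 0.          0.          0.          1.        ]]
scene [[547.33213952   0.         327.3772604 ]
 [  0.         547.33213952 239.28612432]
 [  0.           0.           1.        ]] [[ 4.66597911e-01 -6.55600298e-01  5.93695746e-01 -2.87004543e-01]
 [-8.84469384e-01 -3.45444288e-01  3.13659295e-01 -3.84129476e-01]
 [-5.46322903e-04 -6.71458482e-01 -7.41041975e-01  9.68508651e-01]
 [ 0.00000000e+00  0.00000000e+00  0.00000000e+00  1.00000000e+00]]
```

View pics/top0.png

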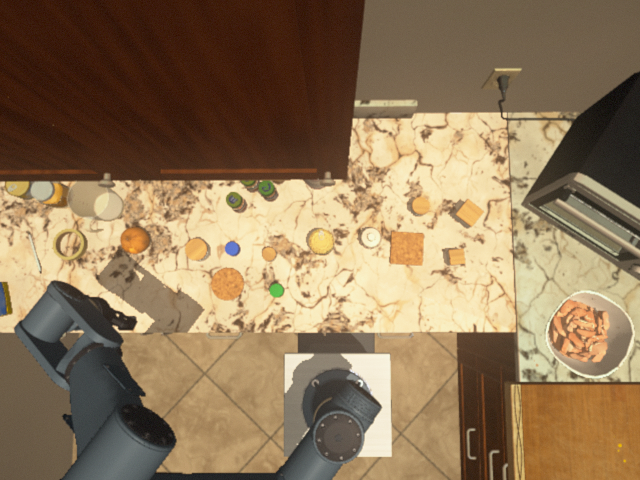

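View pics/scene0.png

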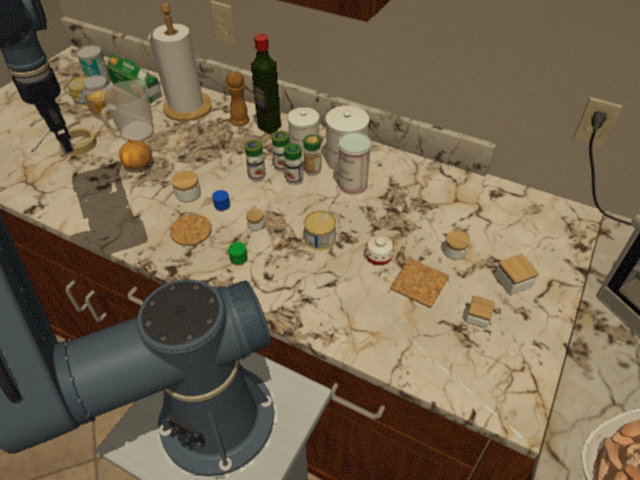

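Top view: round trivet is at (227,284), square trivet (407,248). The jars are round_large (197,249), round_small (269,255), round_medium (421,205), square_large (469,213) and square_small (456,257). The timer is at (371,238) and the tin at (320,241), with blue and green decoys at (232,248) and (277,289). Next I'll measure them by lid colour.

```bash
cat > m.py <<'E'
from h import *
H=dict(rt=.01,st=.01,rl=.054,rm=.046,rs=.04,sl=.052,ss=.044,timer=.058,tin=.058)
C={'top':dict(rt=(227,284),st=(407,248),rl=(197,248),rm=(421,205),rs=(269,254),sl=(469,212),ss=(456,257),timer=(371,238),tin=(320,241)),
'scene':dict(rt=(190,229),st=(420,282),rl=(185,179),rm=(458,239),rs=(255,213),sl=(518,266),ss=(481,304))}
def meas(n,d,C):
    hsv=cv2.cvtColor(d['image'],cv2.COLOR_BGR2HSV);W=cloud(d)
    for k,c in C.items():
        # connected colour region near seed, similar hue/sat
        hue=np.median(hsv[c[1]-2:c[1]+3,c[0]-2:c[0]+3].reshape(-1,3),0)
        m=((np.abs(hsv[...,0].astype(int)-hue[0])<5)&(np.abs(hsv[...,1].astype(int)-hue[1])<50)&(np.abs(hsv[...,2].astype(int)-hue[2])<60)).astype(np.uint8)
        w=np.zeros_like(m);cv2.circle(w,c,32,1,-1);m=cv2.morphologyEx(m&w,cv2.MORPH_CLOSE,np.ones((3,3)))
        _,l=cv2.connectedComponents(m)
        m=(l==l[c[1],c[0]]).astype(np.uint8)
        ct=max(cv2.findContours(m,0,2)[0],key=cv2.contourArea)[:,0]
        P=np.array([ray(d,u,v,H[k])[:2] for u,v in ct]);
        (cx,cy),(a,b),th=cv2.minAreaRect((P*1000).astype(np.float32))
        z=W[...,2][m>0]
        print(n,k,'rect ctr %.1f %.1f size %.0f %.0f ang %.1f'%(cx,cy,a,b,th),'circ',np.round(cv2.minEnclosingCircle((P*1000).astype(np.float32))[1]*2),'z %.3f'%np.median(z),hue)
if __name__=='__main__':
    for n in C: meas(n,snap(n),C[n])
E
python3 m.py
```

```text
top rt rect ctr 359.0 334.5 size 107 94 ang 89.8 circ 114.0 z 0.008 [ 15. 160. 222.]
top st rect ctr 466.7 -196.5 size 142 111 ang 79.1 circ 163.0 z 0.007 [ 15. 157. 227.]
top rl rect ctr 445.5 418.2 size 95 63 ang 1.7 circ 100.0 z 0.051 [ 17. 147. 237.]
top rm rect ctr 604.2 -261.7 size 152 112 ang 47.9 circ 166.0 z -0.000 [ 18. 144. 242.]
top rs rect ctr 428.7 174.2 size 131 155 ang 87.8 circ 170.0 z -0.001 [ 17. 146. 231.]
top sl rect ctr 566.6 -396.9 size 62 62 ang 51.1 circ 82.0 z 0.050 [ 18. 143. 244.]
top ss rect ctr 440.0 -357.4 size 47 72 ang 88.0 circ 80.0 z 0.041 [ 18. 145. 240.]
top timer rect ctr 453.8 -101.1 size 120 75 ang 16.8 circ 124.0 z 0.002 [ 27.  37. 249.]
top tin rect ctr 477.3 41.7 size 92 77 ang 9.7 circ 114.0 z 0.052 [ 23. 132. 249.]
scene rt rect ctr 355.8 330.0 size 102 101 ang 27.8 circ 114.0 z 0.009 [ 16. 161. 156.]
scene st rect ctr 461.8 -206.3 size 120 110 ang 86.0 circ 150.0 z 0.010 [ 16. 159. 157.]
scene rl rect ctr 456.2 459.9 size 153 97 ang 73.4 circ 161.0 z 0.051 [ 18. 143. 174.]
scene rm rect ctr 572.2 -271.6 size 123 58 ang 36.2 circ 123.0 z 0.044 [ 18. 144. 172.]
scene rs rect ctr 449.9 168.2 size 105 65 ang 77.3 circ 107.0 z 0.001 [ 18. 145. 164.]
scene sl rect ctr 560.4 -383.1 size 82 95 ang 48.7 circ 109.0 z 0.052 [ 18. 144. 177.]
scene ss rect ctr 434.7 -364.7 size 51 59 ang 6.2 circ 67.0 z 0.043 [ 18. 146. 161.]
```

Colour alone leaks into the marble, so I'll add the depth height as a mask.

```bash
sed -i "s/<60)).astype/<60)\&(np.abs(W[...,2]-H[k])<(.006 if H[k]<.02 else .012))).astype/; s/'circ',/'mean',np.round((np.array([ray(d,u,v,H[k])[:2] for v,u in np.argwhere(m)])*1000).mean(0),1),'circ',/; s/MORPH_CLOSE/MORPH_OPEN/" m.py; python3 m.py
```

```text
top rt rect ctr 527.3 70.0 size 2072 1495 ang 89.3 mean [506.4  53.9] circ 2470.0 z 0.046 [ 15. 160. 222.]
top st rect ctr 527.3 70.0 size 2072 1495 ang 89.3 mean [506.2  55.1] circ 2470.0 z 0.047 [ 15. 156. 227.]
top rl rect ctr 458.5 418.6 size 63 63 ang 89.8 mean [459.1 417.9] circ 66.0 z 0.052 [ 18. 146. 237.]
top rm rect ctr 589.7 -253.6 size 51 50 ang 43.7 mean [ 589.4 -253.2] circ 53.0 z 0.044 [ 18. 145. 241.]
top rs rect ctr 445.4 203.1 size 39 36 ang 89.8 mean [445.9 202.5] circ 41.0 z 0.038 [ 17. 147. 231.]
top sl rect ctr 565.8 -396.9 size 61 61 ang 50.6 mean [ 565.7 -396.9] circ 77.0 z 0.050 [ 18. 143. 244.]
top ss rect ctr 435.2 -356.0 size 44 45 ang 89.8 mean [ 435.1 -356.4] circ 60.0 z 0.042 [ 18. 145. 240.]
top timer rect ctr 492.8 -103.8 size 15 18 ang 89.3 mean [ 493.3 -104. ] circ 23.0 z 0.056 [ 28.  37. 249.]
top tin rect ctr 481.7 45.5 size 65 66 ang 89.8 mean [480.3  43.4] circ 74.0 z 0.053 [ 23. 131. 248.]
scene rt rect ctr 356.9 329.8 size 101 95 ang 36.0 mean [356.1 328.2] circ 103.0 z 0.009 [ 16. 159. 157.]
scene st rect ctr 464.2 -216.9 size 99 102 ang 86.2 mean [ 463.3 -217.5] circ 135.0 z 0.010 [ 16. 159. 156.]
scene rl rect ctr 455.9 413.9 size 67 64 ang 27.8 mean [457.5 414.5] circ 71.0 z 0.054 [ 18. 143. 174.]
scene rm rect ctr 589.8 -255.7 size 52 53 ang 27.8 mean [ 589.7 -256.4] circ 56.0 z 0.046 [ 18. 144. 173.]
scene rs rect ctr 445.8 198.4 size 42 38 ang 32.3 mean [445.6 199.7] circ 44.0 z 0.040 [ 18. 145. 164.]
scene sl rect ctr 565.7 -400.9 size 65 62 ang 50.7 mean [ 565.6 -400.8] circ 85.0 z 0.052 [ 18. 145. 175.]
scene ss rect ctr 433.9 -359.3 size 51 45 ang 5.6 mean [ 434.1 -359.2] circ 64.0 z 0.044 [ 18. 146. 161.]
```

The measurements fit the given heights and sizes. Top and scene views differ by about 3 mm, so I'll move over round_large and check with the wrist camera.

```bash
python3 -m crank '[{"dp":[0.85,-0.68,0],"angular":[0,0,0]},{"dp":[0.85,-0.68,0],"angular":[0,0,0]},{"dp":[0.85,-0.68,0],"angular":[0,0,0]},{"dp":[0.85,-0.68,0],"angular":[0,0,0]},{"dp":[0.85,-0.68,0],"angular":[0,0,0]},{"dp":[0.85,-0.68,0],"angular":[0,0,0]},{"dp":[0.85,-0.68,0],"angular":[0,0,0]},{"dp":[0,0,0],"angular":[0,0,0]},{"dp":[0,0,0],"angular":[0,0,0]}]' 0
cat > w.py <<'E'
# wrist measurement: python3 w.py pic name:z:approx_x:approx_y ...
import sys
from h import *
d=snap('wrist');cv2.imwrite(f'pics/{sys.argv[1]}.png',d['image']);W=cloud(d)
s=sense();print('tcp',np.round(s['tcp_pos']*1000,1),'q',np.round(s['q'],2),'t',s['t'],'F',np.round(s['force'],1))
hsv=cv2.cvtColor(d['image'],cv2.COLOR_BGR2HSV)
col=(abs(hsv[...,0].astype(int)-17)<7)&(hsv[...,1]>90)
for a in sys.argv[2:]:
    k,z,x,y=a.split(':');z,x,y=map(float,(z,x,y))
    m=(col&(abs(W[...,2]-z)<(.006 if z<.02 else .012))&(np.hypot(W[...,0]-x,W[...,1]-y)<.085)).astype(np.uint8)
    m=cv2.morphologyEx(m,cv2.MORPH_OPEN,np.ones((5,5)))
    c=cv2.findContours(m,0,2)[0]
    if not c: print(k,'none');continue
    c=max(c,key=cv2.contourArea)[:,0]
    P=(np.array([ray(d,u,v,z)[:2] for u,v in c])*1000).astype(np.float32)
    (cx,cy),(a,b),th=cv2.minAreaRect(P);(ex,ey),r=cv2.minEnclosingCircle(P)
    M=np.array([ray(d,u,v,z)[:2] for v,u in np.argwhere(m)])*1000
    print(k,'rect %.1f %.1f size %.1f %.1f ang %.1f'%(cx,cy,a,b,th),'circ %.1f %.1f d %.1f'%(ex,ey,2*r),'mean',M.mean(0).round(1),'z %.3f'%np.median(W[...,2][m>0]),'px',c.min(0),c.max(0))
E
python3 w.py w1 rl:.054:.458:.416 rt:.01:.357:.33
```

```text
t: 1.2
tcp_pos: [0.459, 0.4153, 0.2481]
tool_rot: [0.231, 0.973, -0.0, -0.0]
force: [-0.3, -0.0, -0.1]
finger_gap: 1.0
gripper_force: 0.0
tcp [458.2 415.9 248.1] q [ 0.56  0.52  1.45  0.    1.17 -0.55] t 1.25 F [0.8 0.8 0.6]
rl rect 458.2 419.5 size 64.4 65.6 ang 63.3 circ 458.3 419.5 d 66.3 mean [457.9 419.8] z 0.055 px [294 183] [362 251]
rt rect 357.8 333.7 size 98.6 99.2 ang 9.2 circ 357.8 333.8 d 99.9 mean [356.5 334.4] z 0.011 px [160 108] [257 207]
```

View pics/w1.png

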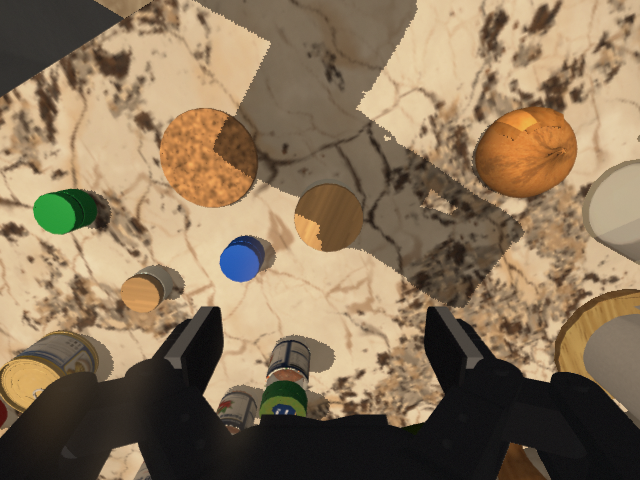

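The wrist view shows round_large at about (328,217) and the round trivet at (208,157), both clear of the fingers. The positions agree with the top camera, and the scene camera is biased by about -4 mm in y. Descending.

```bash
python3 -m crank '[{"dp":[0,0.06,-0.85],"angular":[0,0,0]},{"dp":[0,0.06,-0.85],"angular":[0,0,0]},{"dp":[0,0,-0.85],"angular":[0,0,0]},{"dp":[0,0,-0.85],"angular":[0,0,0]},{"dp":[0,0,-0.85],"angular":[0,0,0]},{"dp":[0,0,-0.85],"angular":[0,0,0]},{"dp":[0,0,-0.85],"angular":[0,0,0]},{"dp":[0,0,-0.8],"angular":[0,0,0]},{"dp":[0,0,-0.4],"angular":[0,0,0]},{"dp":[0,0,-0.1],"angular":[0,0,0]},{"dp":[0,0,0],"angular":[0,0,0]},{"dp":[0,0,0],"angular":[0,0,0]}]' 0
python3 -m crank '[{"dp":[0,0,0],"angular":[0,0,0]},{"dp":[0,0,0],"angular":[0,0,0]},{"dp":[0,0,0],"angular":[0,0,0]},{"dp":[0,0,0],"angular":[0,0,0]},{"dp":[0,0,0],"angular":[0,0,0]},{"dp":[0,0,0],"angular":[0,0,0]},{"dp":[0,0,0],"angular":[0,0,0]},{"dp":[0,0,0],"angular":[0,0,0]}]' 1 50
```

```text
t: 2.45
tcp_pos: [0.4591, 0.4202, 0.032]
tool_rot: [0.23, 0.973, 0.001, 0.001]
force: [0.7, -0.0, 0.5]
finger_gap: 1.002
gripper_force: 0.0
t: 3.25
tcp_pos: [0.4595, 0.4201, 0.0324]
tool_rot: [0.23, 0.973, 0.001, 0.001]
force: [-1.2, 0.6, 6.0]
finger_gap: 0.763
gripper_force: 56.0
```

```bash
python3 -m crank '[{"dp":[0,0,0.4],"angular":[0,0,0]},{"dp":[0,0,0.8],"angular":[0,0,0]},{"dp":[0,0,0.4],"angular":[0,0,0]},{"dp":[-0.4,-0.34,0],"angular":[0,0,0]},{"dp":[-0.7,-0.6,0],"angular":[0,0,0]},{"dp":[-0.8,-0.68,0],"angular":[0,0,0]},{"dp":[-0.7,-0.6,0],"angular":[0,0,0]},{"dp":[-0.5,-0.43,0],"angular":[0,0,0]},{"dp":[-0.28,-0.23,0],"angular":[0,0,0]},{"dp":[0,0,0],"angular":[0,0,0]},{"dp":[0,0,0],"angular":[0,0,0]}]'
python3 w.py w2 rt:.01:.357:.33
```

```text
t: 4.35
tcp_pos: [0.3588, 0.334, 0.0791]
tool_rot: [0.23, 0.973, 0.001, 0.001]
force: [0.9, 0.8, -3.3]
finger_gap: 0.761
gripper_force: 56.4
tcp [359.1 334.2  79.1] q [ 0.52  0.64  1.9   0.    0.6  -0.58] t 4.4 F [ 0.9  0.7 -3.6]
rt rect 341.9 340.5 size 98.3 66.4 ang 64.6 circ 356.4 333.7 d 98.8 mean [335.9 343.4] z 0.011 px [241 183] [404 293]
```

```bash
python3 -m crank '[{"dp":[-0.05,-0.02,-0.3],"angular":[0,0,0]},{"dp":[0,0,-0.4],"angular":[0,0,0]},{"dp":[0,0,-0.25],"angular":[0,0,0]},{"dp":[0,0,-0.15],"angular":[0,0,0]},{"dp":[0,0,-0.1],"angular":[0,0,0]},{"dp":[0,0,0],"angular":[0,0,0]},{"dp":[0,0,0],"angular":[0,0,0]}]'
```

```text
t: 5.1
tcp_pos: [0.3558, 0.3326, 0.0427]
tool_rot: [0.23, 0.973, 0.0, 0.0]
force: [-0.4, 0.2, -2.5]
finger_gap: 0.761
gripper_force: 56.3
```

```bash
python3 -m crank '[{"dp":[0.04,0.03,-0.03],"angular":[0,0,0]},{"dp":[0,0,-0.03],"angular":[0,0,0]},{"dp":[0,0,0],"angular":[0,0,0]}]'
python3 -m crank '[{"dp":[0,0,0],"angular":[0,0,0]},{"dp":[0,0,0],"angular":[0,0,0]},{"dp":[0,0,0],"angular":[0,0,0]},{"dp":[0,0,0],"angular":[0,0,0]},{"dp":[0,0,0],"angular":[0,0,0]},{"dp":[0,0,0],"angular":[0,0,0]},{"dp":[0,0,0.5],"angular":[0,0,0]},{"dp":[0,0,1],"angular":[0,0,0]},{"dp":[0,0,1],"angular":[0,0,0]},{"dp":[0,0,1],"angular":[0,0,0]},{"dp":[0,0,1],"angular":[0,0,0]},{"dp":[0,0,1],"angular":[0,0,0]},{"dp":[0,0,1],"angular":[0,0,0]},{"dp":[0,0,0],"angular":[0,0,0]},{"dp":[0,0,0],"angular":[0,0,0]}]' 0
python3 w.py w3 rl:.064:.357:.333 rt:.01:.357:.333 rs:.04:.445:.202
```

```text
t: 5.4
tcp_pos: [0.3561, 0.3329, 0.0423]
tool_rot: [0.23, 0.973, -0.0, -0.0]
force: [-2.4, -3.5, 11.3]
finger_gap: 0.758
gripper_force: 58.0
t: 6.9
tcp_pos: [0.3569, 0.3334, 0.2364]
tool_rot: [0.23, 0.973, 0.0, 0.0]
force: [-0.6, -0.5, -0.8]
finger_gap: 0.997
gripper_force: 0.0
tcp [356.3 333.  235.4] q [ 0.52  0.36  1.78  0.    1.   -0.58] t 6.95 F [0.1 0.1 0.7]
rl rect 355.4 332.3 size 64.9 65.6 ang 63.4 circ 355.1 332.3 d 66.4 mean [354.4 332.8] z 0.065 px [286 188] [359 260]
rt rect 345.9 343.8 size 98.8 68.3 ang 46.9 circ 357.0 333.4 d 99.0 mean [339.8 345.3] z 0.011 px [277 165] [371 241]
rs rect 443.8 206.1 size 40.5 46.1 ang 59.0 circ 443.7 205.4 d 47.1 mean [443.8 205.7] z 0.041 px [235 324] [273 361]
```

round_large is placed about 2 mm off the trivet centre. Next is round_medium, staying clear of the cabinet by moving in y first and in x afterwards.

```bash
python3 -m crank '[{"dp":[0.15,-0.6,0],"angular":[0,0,0]},{"dp":[0.15,-1,0],"angular":[0,0,0]},{"dp":[0.15,-1,0],"angular":[0,0,0]},{"dp":[0.15,-1,0],"angular":[0,0,0]},{"dp":[0.15,-1,0],"angular":[0,0,0]},{"dp":[0.15,-1,0],"angular":[0,0,0]},{"dp":[0.15,-1,0],"angular":[0,0,0]},{"dp":[0.15,-1,0],"angular":[0,0,0]},{"dp":[0.15,-1,0],"angular":[0,0,0]},{"dp":[0.15,-1,0],"angular":[0,0,0]},{"dp":[0.15,-1,0],"angular":[0,0,0]},{"dp":[0.15,-1,0],"angular":[0,0,0]},{"dp":[0.15,-1,0],"angular":[0,0,0]},{"dp":[0.15,-1,0],"angular":[0,0,0]},{"dp":[0.15,-1,0],"angular":[0,0,0]}]' 0
python3 -m crank '[{"dp":[0.92,-0.83,0],"angular":[0,0,0]},{"dp":[0.92,-0.83,0],"angular":[0,0,0]},{"dp":[0.92,-0.83,0],"angular":[0,0,0]},{"dp":[0.92,-0.83,0],"angular":[0,0,0]},{"dp":[0.92,-0.83,0],"angular":[0,0,0]},{"dp":[0.92,-0.83,0],"angular":[0,0,0]},{"dp":[0,0,0],"angular":[0,0,0]},{"dp":[0,0,0],"angular":[0,0,0]}]'
python3 w.py w4 rm:.046:.59:-.255 sl:.052:.566:-.397 ss:.044:.435:-.357 st:.01:.464:-.214
```

```text
t: 8.45
tcp_pos: [0.4234, -0.1054, 0.2344]
tool_rot: [0.23, 0.973, 0.001, -0.002]
force: [1.3, -1.1, 0.9]
finger_gap: 0.999
gripper_force: 0.0
t: 9.25
tcp_pos: [0.589, -0.2537, 0.2332]
tool_rot: [0.231, 0.973, 0.001, -0.003]
force: [-0.2, 0.9, -0.5]
finger_gap: 1.0
gripper_force: 0.0
tcp [ 588.5 -253.   233.7] q [-0.58  0.57  1.4   0.    1.18 -1.69] t 9.3 F [-0.4  0.1  0.1]
rm rect 589.6 -253.3 size 52.1 53.4 ang 63.3 circ 589.5 -253.5 d 54.4 mean [ 589.3 -253.3] z 0.047 px [297 195] [353 251]
sl rect 565.9 -395.8 size 62.9 64.0 ang 50.6 circ 566.2 -396.1 d 86.1 mean [ 565.3 -395.4] z 0.053 px [144 232] [216 304]
ss rect 437.0 -355.9 size 46.8 47.5 ang 5.7 circ 437.6 -355.4 d 61.5 mean [ 436.7 -355.5] z 0.045 px [103  83] [175 156]
st rect 465.4 -215.2 size 99.3 99.4 ang 86.1 circ 465.5 -215.0 d 136.8 mean [ 463.5 -214.1] z 0.011 px [231   0] [369 149]
```

View pics/w4.png

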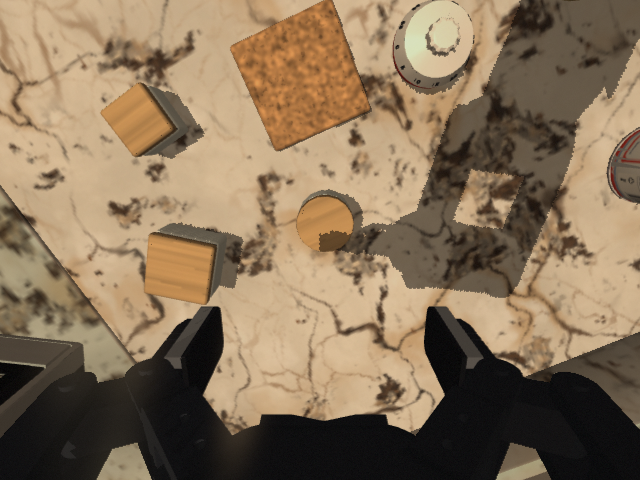

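The wrist view shows round_medium at (327,222), square_large (180,268), square_small (140,120), the square trivet (300,75) and the timer (433,45). All sizes match, so I'll descend on round_medium.

```bash
python3 -m crank '[{"dp":[0.03,0,-0.8],"angular":[0,0,0]},{"dp":[0,0,-0.85],"angular":[0,0,0]},{"dp":[0,0,-0.85],"angular":[0,0,0]},{"dp":[0,0,-0.85],"angular":[0,0,0]},{"dp":[0,0,-0.85],"angular":[0,0,0]},{"dp":[0,0,-0.85],"angular":[0,0,0]},{"dp":[0,0,-0.85],"angular":[0,0,0]},{"dp":[0,0,-0.6],"angular":[0,0,0]},{"dp":[0,0,-0.3],"angular":[0,0,0]},{"dp":[0,0,-0.05],"angular":[0,0,0]},{"dp":[0,0,0],"angular":[0,0,0]},{"dp":[0,0,0],"angular":[0,0,0]}]' 0
python3 -m crank '[{"dp":[0,0,0],"angular":[0,0,0]},{"dp":[0,0,0],"angular":[0,0,0]},{"dp":[0,0,0],"angular":[0,0,0]},{"dp":[0,0,0],"angular":[0,0,0]},{"dp":[0,0,0],"angular":[0,0,0]},{"dp":[0,0,0],"angular":[0,0,0]},{"dp":[0,0,0],"angular":[0,0,0]},{"dp":[0,0,0],"angular":[0,0,0]},{"dp":[0,0,0],"angular":[0,0,0]}]' 1 45
```

```text
t: 10.5
tcp_pos: [0.5915, -0.2542, 0.0317]
tool_rot: [0.23, 0.973, -0.0, 0.001]
force: [0.2, -0.5, -0.4]
finger_gap: 0.998
gripper_force: 0.0
t: 11.4
tcp_pos: [0.5915, -0.2544, 0.0316]
tool_rot: [0.23, 0.973, -0.0, 0.001]
force: [-0.9, 0.0, 5.2]
finger_gap: 0.616
gripper_force: 47.6
```

```bash
python3 -m crank '[{"dp":[0,0,0.4],"angular":[0,0,0]},{"dp":[0,0,0.8],"angular":[0,0,0]},{"dp":[0,0,1],"angular":[0,0,0]},{"dp":[0,0,1],"angular":[0,0,0]},{"dp":[0,0,0.8],"angular":[0,0,0]},{"dp":[-0.4,0.4,0],"angular":[0,0,0]},{"dp":[-0.92,0.83,0],"angular":[0,0,0]},{"dp":[-0.92,0.83,0],"angular":[0,0,0]},{"dp":[-0.92,0.83,0],"angular":[0,0,0]},{"dp":[-0.92,0.83,0],"angular":[0,0,0]},{"dp":[-0.92,0.83,0],"angular":[0,0,0]},{"dp":[-0.5,0.5,0],"angular":[0,0,0]}]'
python3 -m crank '[{"dp":[-0.15,0.97,0],"angular":[0,0,0]},{"dp":[-0.15,0.97,0],"angular":[0,0,0]},{"dp":[-0.15,0.97,0],"angular":[0,0,0]},{"dp":[-0.15,0.97,0],"angular":[0,0,0]},{"dp":[-0.15,0.97,0],"angular":[0,0,0]},{"dp":[-0.15,0.97,0],"angular":[0,0,0]},{"dp":[-0.15,0.97,0],"angular":[0,0,0]},{"dp":[-0.15,0.97,0],"angular":[0,0,0]},{"dp":[-0.15,0.97,0],"angular":[0,0,0]},{"dp":[-0.15,0.97,0],"angular":[0,0,0]},{"dp":[-0.15,0.97,0],"angular":[0,0,0]},{"dp":[-0.15,0.97,0],"angular":[0,0,0]},{"dp":[-0.15,0.97,0],"angular":[0,0,0]},{"dp":[-0.15,0.9,0],"angular":[0,0,0]},{"dp":[-0.15,0.6,0],"angular":[0,0,0]},{"dp":[0,0.3,0],"angular":[0,0,0]},{"dp":[0,0,0],"angular":[0,0,0]},{"dp":[0,0,0],"angular":[0,0,0]}]'
python3 w.py w5 rl:.064:.357:.333 rm:.1665:.357:.333
```

```text
t: 12.6
tcp_pos: [0.4221, -0.0999, 0.1505]
tool_rot: [0.23, 0.973, 0.001, -0.002]
force: [-0.0, 0.7, -2.6]
finger_gap: 0.618
gripper_force: 47.6
t: 14.4
tcp_pos: [0.3583, 0.3291, 0.1505]
tool_rot: [0.23, 0.973, -0.0, -0.0]
force: [0.0, -0.5, -1.5]
finger_gap: 0.621
gripper_force: 47.8
tcp [358.4 328.9 150.5] q [ 0.51  0.5   1.87 -0.    0.77 -0.59] t 14.45 F [-0.6 -0.5 -1.2]
rl rect 344.7 338.5 size 64.9 42.8 ang 59.4 circ 354.3 332.9 d 65.4 mean [343.5 339. ] z 0.065 px [277 202] [377 269]
rm rect 354.4 330.1 size 53.4 54.6 ang 27.4 circ 354.2 330.1 d 56.0 mean [353.  330.5] z 0.165 px [247 272] [394 405]
```

View pics/w5.png

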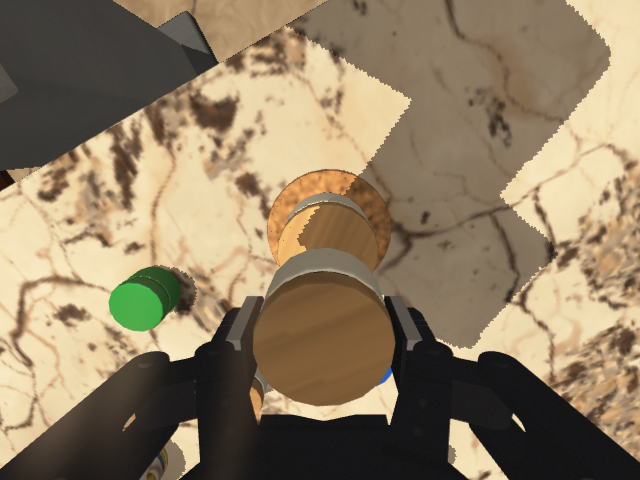

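Round_medium is held upright at (323,340) with the large jar behind it at (327,232). A +2 mm y correction is needed before lowering.

```bash
python3 -m crank '[{"dp":[0,0.07,-0.3],"angular":[0,0,0]},{"dp":[0,0,-0.5],"angular":[0,0,0]},{"dp":[0,0,-0.4],"angular":[0,0,0]},{"dp":[0,0,-0.25],"angular":[0,0,0]},{"dp":[0,0,-0.15],"angular":[0,0,0]},{"dp":[0,0,0],"angular":[0,0,0]},{"dp":[0,0,0],"angular":[0,0,0]}]'
python3 w.py w6 rm:.119:.357:.333
```

```text
t: 15.15
tcp_pos: [0.3586, 0.3319, 0.1026]
tool_rot: [0.23, 0.973, 0.0, 0.0]
force: [0.0, 0.5, -0.9]
finger_gap: 0.619
gripper_force: 47.8
tcp [358.8 332.  102.8] q [ 0.52  0.59  1.9  -0.    0.65 -0.59] t 15.2 F [ 0.7  0.2 -1.2]
rm rect 354.2 332.8 size 54.4 54.5 ang 25.7 circ 353.5 331.0 d 57.8 mean [353. 333.] z 0.118 px [246 272] [395 405]
```

```bash
python3 -m crank '[{"dp":[0,-0.02,-0.1],"angular":[0,0,0]},{"dp":[0,0,-0.07],"angular":[0,0,0]},{"dp":[0,0,-0.05],"angular":[0,0,0]},{"dp":[0,0,-0.03],"angular":[0,0,0]},{"dp":[0,0,0],"angular":[0,0,0]}]'
```

```text
t: 15.7
tcp_pos: [0.3584, 0.3313, 0.0955]
tool_rot: [0.23, 0.973, 0.0, 0.0]
force: [-1.1, 0.6, 4.3]
finger_gap: 0.623
gripper_force: 48.5
```

Contact is made: the force went from -1 to +4 N. Releasing and rising.

```bash
python3 -m crank '[{"dp":[0,0,0],"angular":[0,0,0]},{"dp":[0,0,0],"angular":[0,0,0]},{"dp":[0,0,0],"angular":[0,0,0]},{"dp":[0,0,0],"angular":[0,0,0]},{"dp":[0,0,0],"angular":[0,0,0]},{"dp":[0,0,0],"angular":[0,0,0]},{"dp":[0,0,0.4],"angular":[0,0,0]},{"dp":[0,0,1],"angular":[0,0,0]},{"dp":[0,0,1],"angular":[0,0,0]},{"dp":[0,0,1],"angular":[0,0,0]},{"dp":[0,0,1],"angular":[0,0,0]},{"dp":[0,0,0.6],"angular":[0,0,0]},{"dp":[0,0,0],"angular":[0,0,0]},{"dp":[0,0,0],"angular":[0,0,0]}]' 0
python3 w.py w7 rm:.11:.357:.333 rl:.064:.357:.333 rs:.04:.445:.203
```

```text
t: 17.1
tcp_pos: [0.3582, 0.3312, 0.2455]
tool_rot: [0.23, 0.973, 0.0, 0.0]
force: [-0.9, 1.0, -0.0]
finger_gap: 0.999
gripper_force: 0.0
tcp [357.7 330.9 244.6] q [ 0.52  0.35  1.77 -0.    1.02 -0.59] t 17.15 F [-0.7  0.3  0.1]
rm rect 355.7 331.5 size 52.6 53.6 ang 63.4 circ 356.0 331.2 d 54.7 mean [355.4 331.6] z 0.111 px [290 201] [357 267]
rl rect 340.7 340.2 size 63.6 32.7 ang 61.6 circ 352.1 333.9 d 63.9 mean [338.  342.2] z 0.065 px [289 184] [359 221]
rs rect 444.0 205.6 size 40.4 46.7 ang 59.2 circ 444.2 206.0 d 47.0 mean [443.7 205.7] z 0.041 px [238 318] [275 355]
```

View pics/w7.png

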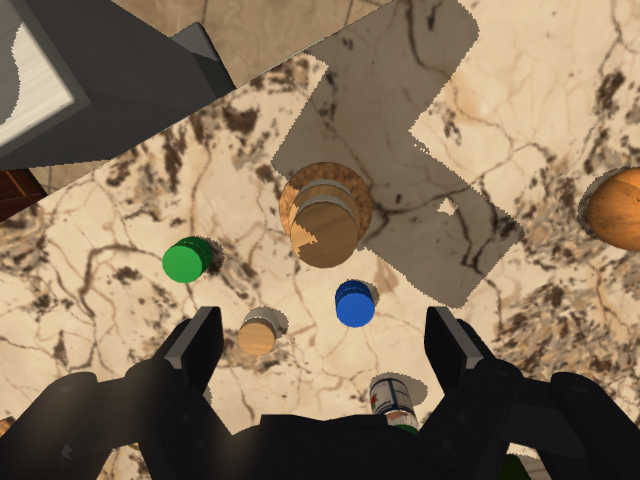

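The round stack so far is aligned at (324,235), within 1 mm. round_small is at (257,338), so I'll move over it.

```bash
python3 -m crank '[{"dp":[0.58,-0.85,0],"angular":[0,0,0]},{"dp":[0.58,-0.85,0],"angular":[0,0,0]},{"dp":[0.58,-0.85,0],"angular":[0,0,0]},{"dp":[0.58,-0.85,0],"angular":[0,0,0]},{"dp":[0.58,-0.85,0],"angular":[0,0,0]},{"dp":[0,0,0],"angular":[0,0,0]},{"dp":[0,0,0],"angular":[0,0,0]}]' 0
python3 w.py w8 rs:.04:.445:.203
```

```text
t: 17.85
tcp_pos: [0.4447, 0.2032, 0.2437]
tool_rot: [0.231, 0.973, -0.001, -0.002]
force: [-0.1, -0.0, 0.6]
finger_gap: 0.999
gripper_force: 0.0
tcp [444.3 203.8 243.9] q [ 0.2   0.35  1.77  0.    1.02 -0.9 ] t 17.9 F [-0.8  0.2 -0.3]
rs rect 445.0 203.8 size 40.1 40.8 ang 63.3 circ 445.2 204.0 d 42.5 mean [445.1 203.7] z 0.041 px [305 198] [346 239]
```

```bash
python3 -m crank '[{"dp":[0,0,-0.8],"angular":[0,0,0]},{"dp":[0,0,-0.9],"angular":[0,0,0]},{"dp":[0,0,-0.9],"angular":[0,0,0]},{"dp":[0,0,-0.9],"angular":[0,0,0]},{"dp":[0,0,-0.9],"angular":[0,0,0]},{"dp":[0,0,-0.9],"angular":[0,0,0]},{"dp":[0,0,-0.9],"angular":[0,0,0]},{"dp":[0,0,-0.6],"angular":[0,0,0]},{"dp":[0,0,-0.4],"angular":[0,0,0]},{"dp":[0,0,-0.1],"angular":[0,0,0]},{"dp":[0,0,0],"angular":[0,0,0]},{"dp":[0,0,0],"angular":[0,0,0]}]' 0
python3 -m crank '[{"dp":[0,0,0],"angular":[0,0,0]},{"dp":[0,0,0],"angular":[0,0,0]},{"dp":[0,0,0],"angular":[0,0,0]},{"dp":[0,0,0],"angular":[0,0,0]},{"dp":[0,0,0],"angular":[0,0,0]},{"dp":[0,0,0],"angular":[0,0,0]},{"dp":[0,0,0],"angular":[0,0,0]},{"dp":[0,0,0],"angular":[0,0,0]},{"dp":[0,0,0],"angular":[0,0,0]},{"dp":[0,0,0],"angular":[0,0,0]},{"dp":[0,0,0],"angular":[0,0,0]}]' 1 35
```

```text
t: 19.1
tcp_pos: [0.4458, 0.2041, 0.0267]
tool_rot: [0.23, 0.973, 0.0, 0.001]
force: [-0.2, -0.6, -0.2]
finger_gap: 0.997
gripper_force: 0.0
t: 20.2
tcp_pos: [0.4458, 0.2038, 0.0267]
tool_rot: [0.23, 0.973, 0.0, 0.001]
force: [-0.1, -0.9, 5.8]
finger_gap: 0.481
gripper_force: 35.0
```

```bash
python3 -m crank '[{"dp":[0,0,0.4],"angular":[0,0,0]},{"dp":[0,0,0.8],"angular":[0,0,0]},{"dp":[0,0,1],"angular":[0,0,0]},{"dp":[0,0,1],"angular":[0,0,0]},{"dp":[0,0,1],"angular":[0,0,0]},{"dp":[0,0,0.6],"angular":[0,0,0]},{"dp":[0,0,0.2],"angular":[0,0,0]},{"dp":[-0.3,0.43,0],"angular":[0,0,0]},{"dp":[-0.6,0.86,0],"angular":[0,0,0]},{"dp":[-0.6,0.86,0],"angular":[0,0,0]},{"dp":[-0.6,0.86,0],"angular":[0,0,0]},{"dp":[-0.5,0.72,0],"angular":[0,0,0]},{"dp":[-0.28,0.4,0],"angular":[0,0,0]},{"dp":[-0.1,0.13,0],"angular":[0,0,0]},{"dp":[0,0,0],"angular":[0,0,0]},{"dp":[0,0,0],"angular":[0,0,0]}]'
python3 w.py w9 rm:.11:.357:.333 rs:.19:.357:.333
```

```text
t: 21.8
tcp_pos: [0.3562, 0.3311, 0.1757]
tool_rot: [0.23, 0.973, -0.0, -0.0]
force: [-0.1, -0.3, -0.4]
finger_gap: 0.479
gripper_force: 35.6
tcp [356.4 331.  175.8] q [ 0.52  0.46  1.85 -0.    0.84 -0.59] t 21.85 F [-0.  -0.8 -0.5]
rm rect 348.0 336.0 size 52.9 37.0 ang 61.0 circ 355.3 332.1 d 53.9 mean [346.9 336.6] z 0.111 px [281 225] [370 286]
rs rect 353.4 331.2 size 40.4 44.8 ang 66.0 circ 353.6 331.5 d 45.2 mean [352.9 331.8] z 0.190 px [269 289] [377 394]
```

```bash
python3 -m crank '[{"dp":[0.01,0.01,-0.3],"angular":[0,0,0]},{"dp":[0,0,-0.4],"angular":[0,0,0]},{"dp":[0,0,-0.25],"angular":[0,0,0]},{"dp":[0,0,-0.15],"angular":[0,0,0]},{"dp":[0,0,-0.08],"angular":[0,0,0]},{"dp":[0,0,-0.05],"angular":[0,0,0]},{"dp":[0,0,0],"angular":[0,0,0]},{"dp":[0,0,0],"angular":[0,0,0]}]'
```

```text
t: 22.65
tcp_pos: [0.3565, 0.332, 0.1394]
tool_rot: [0.23, 0.973, 0.0, 0.0]
force: [-0.5, -0.2, 0.0]
finger_gap: 0.482
gripper_force: 35.6
```

```bash
python3 -m crank '[{"dp":[0,0,-0.04],"angular":[0,0,0]},{"dp":[0,0,-0.04],"angular":[0,0,0]},{"dp":[0,0,-0.02],"angular":[0,0,0]},{"dp":[0,0,0],"angular":[0,0,0]}]'
```

```text
t: 23.05
tcp_pos: [0.3564, 0.332, 0.1367]
tool_rot: [0.23, 0.973, 0.0, 0.0]
force: [-1.1, -1.5, 4.7]
finger_gap: 0.48
gripper_force: 36.2
```

```bash
python3 -m crank '[{"dp":[0,0,0],"angular":[0,0,0]},{"dp":[0,0,0],"angular":[0,0,0]},{"dp":[0,0,0],"angular":[0,0,0]},{"dp":[0,0,0],"angular":[0,0,0]},{"dp":[0,0,0],"angular":[0,0,0]},{"dp":[0,0,0],"angular":[0,0,0]},{"dp":[0,0,0],"angular":[0,0,0]},{"dp":[0,0,0.4],"angular":[0,0,0]},{"dp":[0,0,1],"angular":[0,0,0]},{"dp":[0,0,1],"angular":[0,0,0]},{"dp":[0,0,1],"angular":[0,0,0]},{"dp":[0,0,0.6],"angular":[0,0,0]},{"dp":[0,0,0],"angular":[0,0,0]},{"dp":[0,0,0],"angular":[0,0,0]}]' 0
python3 w.py w10 rm:.11:.357:.333 rs:.15:.357:.333
```

```text
t: 24.45
tcp_pos: [0.356, 0.3317, 0.2559]
tool_rot: [0.23, 0.973, 0.0, 0.0]
force: [-0.5, -0.5, 0.8]
finger_gap: 0.999
gripper_force: 0.0
tcp [355.6 331.5 255.2] q [ 0.52  0.33  1.76 -0.    1.05 -0.59] t 24.5 F [-0.3  0.8  0. ]
rm rect 345.8 336.3 size 52.3 30.5 ang 63.4 circ 355.2 331.6 d 53.1 mean [342.9 338.2] z 0.110 px [292 202] [356 239]
rs rect 355.4 331.8 size 40.9 42.5 ang 43.9 circ 355.4 331.8 d 43.3 mean [355.  331.8] z 0.151 px [295 219] [353 277]
```

The round stack is done, with all centres within 1 mm. Now to square_large, turning by -12.8° so the closing line is at 50.6°.

```bash
python3 -m crank '[{"dp":[0.1,-0.6,0],"angular":[0,0,0]},{"dp":[0.1,-1,0],"angular":[0,0,0]},{"dp":[0.1,-1,0],"angular":[0,0,0]},{"dp":[0.1,-1,0],"angular":[0,0,0]},{"dp":[0.1,-1,0],"angular":[0,0,0]},{"dp":[0.1,-1,0],"angular":[0,0,0]},{"dp":[0.1,-1,0],"angular":[0,0,0]},{"dp":[0.1,-1,0],"angular":[0,0,0]},{"dp":[0.1,-1,0],"angular":[0,0,0]},{"dp":[0.1,-1,0],"angular":[0,0,0]},{"dp":[0.1,-1,0],"angular":[0,0,0]},{"dp":[0.1,-1,0],"angular":[0,0,0]},{"dp":[0.1,-1,0],"angular":[0,0,0]},{"dp":[0.1,-1,0],"angular":[0,0,0]}]' 0
python3 -m crank '[{"dp":[0.5,-0.95,0],"angular":[0,0,-3.2]},{"dp":[0.5,-0.95,0],"angular":[0,0,-3.2]},{"dp":[0.5,-0.95,0],"angular":[0,0,-3.2]},{"dp":[0.5,-0.95,0],"angular":[0,0,-3.2]},{"dp":[0.5,-0.95,0],"angular":[0,0,0]},{"dp":[0.5,-0.95,0],"angular":[0,0,0]},{"dp":[0.5,-0.95,0],"angular":[0,0,0]},{"dp":[0.5,-0.95,0],"angular":[0,0,0]},{"dp":[0.5,-0.95,0],"angular":[0,0,0]},{"dp":[0.5,-0.95,0],"angular":[0,0,0]},{"dp":[0.5,-0.95,0],"angular":[0,0,0]},{"dp":[0,0,0],"angular":[0,0,0]},{"dp":[0,0,0],"angular":[0,0,0]}]'
python3 w.py w11 sl:.052:.566:-.397 ss:.044:.435:-.357 st:.01:.464:-.214
```

```text
t: 25.9
tcp_pos: [0.3974, -0.077, 0.2547]
tool_rot: [0.23, 0.973, 0.0, -0.002]
force: [0.3, -0.3, 0.1]
finger_gap: 1.0
gripper_force: 0.0
t: 27.2
tcp_pos: [0.5625, -0.3893, 0.2533]
tool_rot: [0.338, 0.941, 0.001, -0.002]
force: [0.5, 0.5, -0.7]
finger_gap: 1.0
gripper_force: 0.0
tcp [ 562.3 -388.5  253.9] q [-0.77  0.61  1.26  0.    1.28 -1.65] t 27.25 F [0.3 0.7 0.4]
sl rect 565.8 -397.5 size 61.5 61.1 ang 50.5 circ 565.9 -397.7 d 83.9 mean [ 565.2 -396.8] z 0.053 px [288 196] [352 257]
ss rect 436.7 -357.6 size 46.3 45.6 ang 5.7 circ 436.5 -357.6 d 60.7 mean [ 436.4 -357.7] z 0.045 px [228  51] [296 124]
st rect 465.9 -216.4 size 100.1 98.1 ang 86.1 circ 465.2 -216.5 d 136.7 mean [ 478.2 -225.9] z 0.010 px [329   0] [473  92]
```

```bash
python3 -m crank '[{"dp":[0.08,-0.26,-0.8],"angular":[0,0,0]},{"dp":[0,0,-0.9],"angular":[0,0,0]},{"dp":[0,0,-0.9],"angular":[0,0,0]},{"dp":[0,0,-0.9],"angular":[0,0,0]},{"dp":[0,0,-0.9],"angular":[0,0,0]},{"dp":[0,0,-0.9],"angular":[0,0,0]},{"dp":[0,0,-0.9],"angular":[0,0,0]},{"dp":[0,0,-0.7],"angular":[0,0,0]},{"dp":[0,0,-0.4],"angular":[0,0,0]},{"dp":[0,0,-0.15],"angular":[0,0,0]},{"dp":[0,0,0],"angular":[0,0,0]},{"dp":[0,0,0],"angular":[0,0,0]}]' 0
python3 -m crank '[{"dp":[0,0,0],"angular":[0,0,0]},{"dp":[0,0,0],"angular":[0,0,0]},{"dp":[0,0,0],"angular":[0,0,0]},{"dp":[0,0,0],"angular":[0,0,0]},{"dp":[0,0,0],"angular":[0,0,0]},{"dp":[0,0,0],"angular":[0,0,0]},{"dp":[0,0,0],"angular":[0,0,0]},{"dp":[0,0,0],"angular":[0,0,0]}]' 1 50
```

```text
t: 28.45
tcp_pos: [0.5663, -0.3978, 0.0338]
tool_rot: [0.337, 0.941, -0.0, 0.001]
force: [0.7, 0.0, 0.5]
finger_gap: 0.999
gripper_force: 0.0
t: 29.25
tcp_pos: [0.5665, -0.3981, 0.0341]
tool_rot: [0.337, 0.941, -0.0, 0.001]
force: [-0.6, 0.1, 6.0]
finger_gap: 0.719
gripper_force: 56.8
```

```bash
python3 -m crank '[{"dp":[0,0,0.4],"angular":[0,0,0]},{"dp":[0,0,0.8],"angular":[0,0,0]},{"dp":[0,0,0.6],"angular":[0,0,0]},{"dp":[-0.2,0.36,0],"angular":[0,0,5]},{"dp":[-0.45,0.81,0],"angular":[0,0,5]},{"dp":[-0.5,0.9,0],"angular":[0,0,5]},{"dp":[-0.5,0.9,0],"angular":[0,0,5]},{"dp":[-0.5,0.9,0],"angular":[0,0,5]},{"dp":[-0.5,0.9,0],"angular":[0,0,5]},{"dp":[-0.4,0.72,0],"angular":[0,0,3]},{"dp":[-0.22,0.4,0],"angular":[0,0,2.5]},{"dp":[-0.1,0.18,0],"angular":[0,0,0]},{"dp":[0,0,0],"angular":[0,0,0]},{"dp":[0,0,0],"angular":[0,0,0]}]'
python3 w.py w12 st:.01:.464:-.216 sl:.107:.464:-.216
```

```text
t: 30.65
tcp_pos: [0.4655, -0.2163, 0.0868]
tool_rot: [0.035, 0.999, -0.001, 0.001]
force: [0.2, -0.4, -2.6]
finger_gap: 0.719
gripper_force: 55.9
tcp [ 465.6 -216.6   86.8] q [-0.65  0.64  1.84 -0.    0.66 -2.15] t 30.7 F [-0.  -0.  -2.2]
st rect 440.0 -213.3 size 98.8 50.7 ang 86.1 circ 441.4 -213.2 d 109.3 mean [ 432.6 -212. ] z 0.011 px [243 182] [411 264]
sl rect 461.5 -218.4 size 62.8 62.4 ang 86.1 circ 461.9 -216.5 d 82.7 mean [ 458.3 -216.9] z 0.105 px [231 269] [412 422]
```

View pics/w12.png

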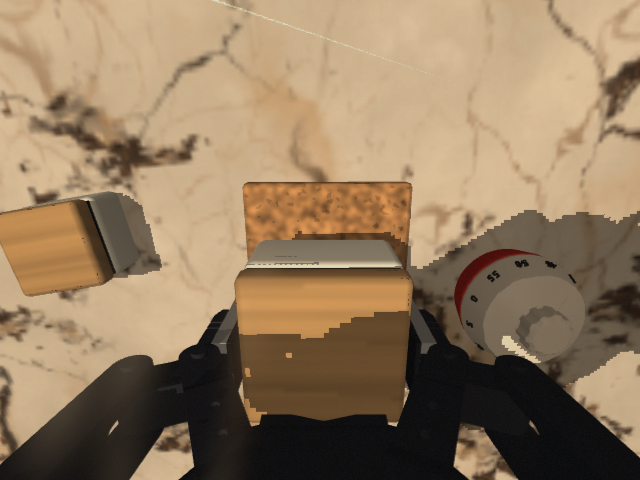

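square_large is held square to the trivet behind it at (327,215), and the timer at (520,305) is clear. Lowering.

```bash
python3 -m crank '[{"dp":[0,0.03,-0.3],"angular":[0,0,0]},{"dp":[0,0,-0.5],"angular":[0,0,0]},{"dp":[0,0,-0.3],"angular":[0,0,0]},{"dp":[0,0,-0.15],"angular":[0,0,0]},{"dp":[0,0,-0.1],"angular":[0,0,0]},{"dp":[0,0,-0.06],"angular":[0,0,0]},{"dp":[0,0,0],"angular":[0,0,0]},{"dp":[0,0,0],"angular":[0,0,0]}]'
```

```text
t: 31.5
tcp_pos: [0.4648, -0.2145, 0.0446]
tool_rot: [0.034, 0.999, -0.0, 0.0]
force: [-0.4, -0.3, -3.6]
finger_gap: 0.714
gripper_force: 56.1
```

```bash
python3 -m crank '[{"dp":[0.02,-0.03,-0.03],"angular":[0,0,0]},{"dp":[0,0,-0.02],"angular":[0,0,0]},{"dp":[0,0,0],"angular":[0,0,0]}]'
python3 -m crank '[{"dp":[0,0,0],"angular":[0,0,0]},{"dp":[0,0,0],"angular":[0,0,0]},{"dp":[0,0,0],"angular":[0,0,0]},{"dp":[0,0,0],"angular":[0,0,0]},{"dp":[0,0,0],"angular":[0,0,0]},{"dp":[0,0,0],"angular":[0,0,0]},{"dp":[0,0,0.5],"angular":[0,0,0]},{"dp":[0,0,1],"angular":[0,0,0]},{"dp":[0,0,1],"angular":[0,0,0]},{"dp":[0,0,1],"angular":[0,0,0]},{"dp":[0,0,1],"angular":[0,0,0]},{"dp":[0,0,1],"angular":[0,0,0]},{"dp":[0,0,0.8],"angular":[0,0,0]},{"dp":[0,0,0],"angular":[0,0,0]},{"dp":[0,0,0],"angular":[0,0,0]}]' 0
python3 w.py w13 sl:.062:.464:-.216 st:.01:.464:-.216 ss:.044:.435:-.357
```

```text
t: 31.8
tcp_pos: [0.465, -0.2149, 0.0441]
tool_rot: [0.034, 0.999, 0.0, 0.0]
force: [-1.5, 2.0, 6.7]
finger_gap: 0.717
gripper_force: 57.2
t: 33.3
tcp_pos: [0.465, -0.2152, 0.2319]
tool_rot: [0.034, 0.999, -0.0, 0.0]
force: [-0.6, -0.1, -0.5]
finger_gap: 1.0
gripper_force: 0.0
tcp [ 464.6 -214.8  231. ] q [-0.65  0.4   1.73 -0.    1.01 -2.15] t 33.35 F [-0.3 -0.4 -0.4]
sl rect 463.9 -215.7 size 61.5 61.5 ang 86.1 circ 464.0 -215.7 d 83.8 mean [ 463.  -215.6] z 0.063 px [288 191] [359 259]
st rect 463.9 -215.0 size 99.3 98.7 ang 86.1 circ 464.9 -215.0 d 137.1 mean [ 448.  -212.7] z 0.011 px [275 164] [374 259]
ss rect 435.4 -355.6 size 45.7 48.3 ang 5.6 circ 435.5 -355.6 d 63.1 mean [ 434.9 -355.6] z 0.045 px [137 173] [199 228]
```

The square stack's base is aligned to within 1 mm. Now square_small, with a +9.6° turn.

```bash
python3 -m crank '[{"dp":[-0.19,-0.95,0],"angular":[0,0,2]},{"dp":[-0.19,-0.95,0],"angular":[0,0,2]},{"dp":[-0.19,-0.95,0],"angular":[0,0,2]},{"dp":[-0.19,-0.95,0],"angular":[0,0,2]},{"dp":[-0.19,-0.93,0],"angular":[0,0,1.6]},{"dp":[0,0,0],"angular":[0,0,0]},{"dp":[0,0,0],"angular":[0,0,0]}]' 0
python3 w.py w14 ss:.044:.435:-.357
```

```text
t: 34.05
tcp_pos: [0.4358, -0.3567, 0.2299]
tool_rot: [-0.049, 0.999, 0.002, -0.001]
force: [-0.4, -0.2, 0.0]
finger_gap: 1.002
gripper_force: 0.0
tcp [ 436.  -356.   230.2] q [-0.88  0.47  1.61  0.    1.07 -2.55] t 34.1 F [0.2 0.7 0.3]
ss rect 434.9 -357.7 size 45.5 45.6 ang 5.6 circ 435.2 -357.7 d 61.6 mean [ 434.5 -357.8] z 0.044 px [298 198] [347 246]
```

```bash
python3 -m crank '[{"dp":[-0.03,-0.04,-0.8],"angular":[0,0,0]},{"dp":[0,0,-0.9],"angular":[0,0,0]},{"dp":[0,0,-0.9],"angular":[0,0,0]},{"dp":[0,0,-0.9],"angular":[0,0,0]},{"dp":[0,0,-0.9],"angular":[0,0,0]},{"dp":[0,0,-0.9],"angular":[0,0,0]},{"dp":[0,0,-0.8],"angular":[0,0,0]},{"dp":[0,0,-0.45],"angular":[0,0,0]},{"dp":[0,0,-0.2],"angular":[0,0,0]},{"dp":[0,0,0],"angular":[0,0,0]},{"dp":[0,0,0],"angular":[0,0,0]}]' 0
python3 -m crank '[{"dp":[0,0,0],"angular":[0,0,0]},{"dp":[0,0,0],"angular":[0,0,0]},{"dp":[0,0,0],"angular":[0,0,0]},{"dp":[0,0,0],"angular":[0,0,0]},{"dp":[0,0,0],"angular":[0,0,0]},{"dp":[0,0,0],"angular":[0,0,0]},{"dp":[0,0,0],"angular":[0,0,0]},{"dp":[0,0,0],"angular":[0,0,0]},{"dp":[0,0,0],"angular":[0,0,0]},{"dp":[0,0,0],"angular":[0,0,0]}]' 1 40
```

```text
t: 35.2
tcp_pos: [0.4363, -0.3586, 0.0301]
tool_rot: [-0.05, 0.999, -0.001, 0.0]
force: [0.1, -0.8, 0.2]
finger_gap: 0.998
gripper_force: 0.0
t: 36.2
tcp_pos: [0.4361, -0.3588, 0.0302]
tool_rot: [-0.049, 0.999, -0.001, 0.0]
force: [-0.6, 1.0, 6.3]
finger_gap: 0.53
gripper_force: 42.5
```

```bash
python3 -m crank '[{"dp":[0,0,0.4],"angular":[0,0,0]},{"dp":[0,0,0.8],"angular":[0,0,0]},{"dp":[0,0,1],"angular":[0,0,0]},{"dp":[0,0,0.8],"angular":[0,0,0]},{"dp":[0,0,0.4],"angular":[0,0,0]},{"dp":[0.08,0.4,0],"angular":[0,0,-2]},{"dp":[0.17,0.85,0],"angular":[0,0,-2]},{"dp":[0.19,0.95,0],"angular":[0,0,-2]},{"dp":[0.19,0.95,0],"angular":[0,0,-2]},{"dp":[0.18,0.85,0],"angular":[0,0,-1.6]},{"dp":[0.1,0.5,0],"angular":[0,0,0]},{"dp":[0.06,0.27,0],"angular":[0,0,0]},{"dp":[0,0,0],"angular":[0,0,0]},{"dp":[0,0,0],"angular":[0,0,0]}]'
python3 w.py w15 ss:.146:.464:-.216 sl:.062:.464:-.216
```

```text
t: 37.6
tcp_pos: [0.4652, -0.2162, 0.1314]
tool_rot: [0.034, 0.999, -0.0, 0.0]
force: [0.0, 0.7, -1.2]
finger_gap: 0.531
gripper_force: 41.8
tcp [ 465.2 -216.5  131.3] q [-0.65  0.56  1.82 -0.    0.76 -2.15] t 37.65 F [ 0.8 -0.5 -0.8]
ss rect 462.2 -218.1 size 47.5 48.0 ang 86.1 circ 462.7 -216.7 d 62.2 mean [ 461.  -217.2] z 0.146 px [255 285] [386 398]
sl rect 446.7 -214.4 size 61.2 29.4 ang 86.0 circ 447.9 -214.3 d 65.8 mean [ 445.4 -214. ] z 0.062 px [273 215] [378 263]
```

Aligned, so lowering 39 mm with a +0.6 mm y correction.

```bash
python3 -m crank '[{"dp":[0,0.02,-0.3],"angular":[0,0,0]},{"dp":[0,0,-0.4],"angular":[0,0,0]},{"dp":[0,0,-0.25],"angular":[0,0,0]},{"dp":[0,0,-0.15],"angular":[0,0,0]},{"dp":[0,0,-0.1],"angular":[0,0,0]},{"dp":[0,0,-0.06],"angular":[0,0,0]},{"dp":[0,0,0],"angular":[0,0,0]},{"dp":[0,0,0],"angular":[0,0,0]}]'
```

```text
t: 38.45
tcp_pos: [0.4651, -0.2148, 0.0937]
tool_rot: [0.034, 0.999, -0.0, 0.0]
force: [-0.1, -0.4, -1.1]
finger_gap: 0.532
gripper_force: 41.8
```

```bash
python3 -m crank '[{"dp":[0,-0.02,-0.03],"angular":[0,0,0]},{"dp":[0,0,-0.03],"angular":[0,0,0]},{"dp":[0,0,0],"angular":[0,0,0]}]'
```

```text
t: 38.75
tcp_pos: [0.4652, -0.2155, 0.0922]
tool_rot: [0.034, 0.999, -0.0, 0.0]
force: [-0.1, 0.3, 1.9]
finger_gap: 0.531
gripper_force: 42.1
```

```bash
python3 -m crank '[{"dp":[0,0,0],"angular":[0,0,0]},{"dp":[0,0,0],"angular":[0,0,0]},{"dp":[0,0,0],"angular":[0,0,0]},{"dp":[0,0,0],"angular":[0,0,0]},{"dp":[0,0,0],"angular":[0,0,0]},{"dp":[0,0,0],"angular":[0,0,0]},{"dp":[0,0,0],"angular":[0,0,0]},{"dp":[0,0,0.4],"angular":[0,0,0]},{"dp":[0,0,1],"angular":[0,0,0]},{"dp":[0,0,1],"angular":[0,0,0]},{"dp":[0,0,1],"angular":[0,0,0]},{"dp":[0,0,1],"angular":[0,0,0]},{"dp":[0,0,0.6],"angular":[0,0,0]},{"dp":[0,0,0],"angular":[0,0,0]},{"dp":[0,0,0],"angular":[0,0,0]}]' 0
python3 w.py w16 ss:.106:.464:-.216 sl:.062:.464:-.216
python3 -c "
from h import *
cv2.imwrite('pics/scene1.png',snap('scene')['image'])"
```

```text
t: 40.25
tcp_pos: [0.4647, -0.2151, 0.2422]
tool_rot: [0.034, 0.999, -0.0, 0.0]
force: [-0.2, 0.0, 0.1]
finger_gap: 1.0
gripper_force: 0.0
tcp [ 464.3 -214.8  241.3] q [-0.65  0.39  1.72  0.    1.04 -2.15] t 40.3 F [-0.4  1.1 -0.5]
ss rect 463.6 -216.1 size 45.6 45.8 ang 86.1 circ 464.1 -215.9 d 61.9 mean [ 463.1 -216.1] z 0.106 px [294 208] [352 264]
sl rect 463.3 -215.4 size 61.1 59.6 ang 86.1 circ 463.8 -214.3 d 82.1 mean [ 446.8 -208.3] z 0.062 px [290 190] [358 254]
```

View pics/scene1.png

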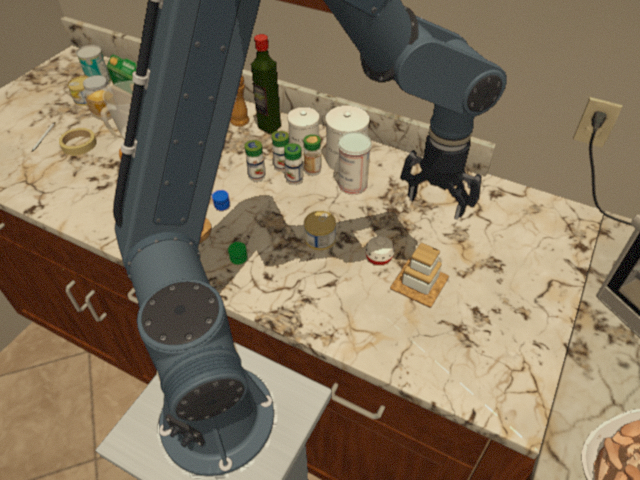

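The scene shows the square stack neat at (423,270), with the timer (379,250) and tin (320,230) where they were. The arm hides the round stack, so I'll check it in the top view.

Run:
```python
from h import *
W=cloud(snap('top'))
m=(np.hypot(W[...,0]-.356,W[...,1]-.332)<.05)&(W[...,2]>.13)&(W[...,2]<.17)
print(m.sum(),W[m].mean(0) if m.any() else None)
```

```text
197 [0.35633276 0.32868339 0.14639844]
```

The round stack still stands, with its top at about 0.15 m.

```bash
python3 -c "
from station import order
print(order.sign_off())"
```

```text
the job is handed in; nothing more can be done
None
```

Both stacks are on their trivets, largest jar at the bottom, with jar centres within about 1 mm of each other in each stack (round stack about 2 mm off its trivet's centre); no jar tipped, the timer and tin were left where they stood, and the job was handed in at about 40 s.

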